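# Fish the dropped brass nut out from under the clear shelf

## Robot

A 6-joint arm with a two-finger parallel gripper is mounted at the origin on the work surface. World frame = base frame: x ahead of the robot, y to its left, z up, the work surface at z = 0. Lengths are in m, angles in rad, forces in N, time in s.
With the tool pointing down it reaches from about 0.35 to 0.925 m from the base axis. Payload 6.4 kg.
Tool frame: the origin (TCP) lies midway between the tips of the shut fingers; the grasp point (between the pads) lies 19 mm behind it; y points along the fingers, x is the direction in which the jaws open and shut, and the axes are right-handed (so a half turn about y gives the same grasp; the last joint's range is limited). The gripper opens to 85 mm and grips with 20 to 120 N. Pads are 22 mm wide; open, the fingers measure 114 mm over their backs; the gripper's body (76 mm by 85 mm) begins 54 mm behind the grasp point. The pads swing forward as they close: fully open they stand 13 mm farther back than shut.
Start: joints at [-1.35, 0.245, 1.558, -0, 1.339, -0.174], TCP at [0.25, -0.6, 0.231] pointing down, gripper open.
Joint ranges: [-3.13, 3.13], [-1.02, 2.26], [0.13, 2.54], [-0.95, 4.09], [0.21, 2.88], [-2.74, 2.74]. Speed limits (rad/s): [2.57, 2.57, 3.14, 3.14, 3.14, 3.14].

## Interface

Orientations are given as a rotation vector (axis times angle).
In Python, from bench import * gives the robot as it stands.
- The arm moves only by the shell command python3 -m jog 'ROWS'. ROWS is a JSON object of lists of equal length, an entry for each row: "translation": the shift along the tool's x, y, z in m, a list of three; "roll": the turn about the tool's y in degrees; "fingers": the opening, from 0 (shut) to 1 (fully open). In form: {"translation": [[x, y, z], ...], "roll": [roll, ...], "fingers": [fingers, ...]}. A call has exactly 5 rows; each row shifts and turns the commanded pose from where the row before left it, along the tool's axes as they then stand; what a row does not reach is not made up. A row lasts 1/12 s, in which the tool goes at most 41.7 mm and 7.16 degrees, less where a joint would pass 70% of its speed; a pose out of reach is approached as far as the arm can. A call is refused whole if a number of a shift passes 0.0417 or a number of a turn 7.16, either way. A call with a gripper value outside its range is refused whole. The fingers move at their own pace and stop on an object; the grip force is fixed at half the most. Time passes only in rows, so rows that do not move let the fingers close, or fill a call up. It gives the time, the measured TCP pose, the force and the opening at its end, in the units of the state.
- observe(): the state, without advancing time (a new reading comes with each control period).
- camera(name): name is "side" or "top" or "wrist"; returns a dict with "image" (480x640x3 uint8, red, green, blue), "range_z" (480x640 float32, m along the optical axis (not along the pixel's ray), 0 where there is no reading), "fx", "fy", "cx", "cy" (pixels), "R" (3x3) and "t" (3): a world point X has camera coordinates R X + t; the wrist camera has in their place "mount" (4x4, takes a point from camera to tool coordinates, whose origin is the TCP and whose axes are the tool frame's). Camera axes: x right, y down, z forward; pixel columns grow to the right and rows downward; lengths in m; the calibration is good to about 2 mm. A picture is of the moment at which its call begins: read the wrist's pose just before it.
- hand_in(): hands the job in, once; it reports no verdict.
Trained networks look in a picture, given as the dict that the camera call returned (one of the last four; its "shot" number tells which), for a name from the list of things; names that differ only in an ending like _2 or _b are one class to them, and where a whole thing is asked for, a point or a joint stands for the part that bears it (a point fixed in the world has none). Each returns a list of dicts, best first, with "conf" (0 to 1); they miss things now and then, are a little off and sometimes report something else, mostly with a low value. They report only what shows in the picture. A call takes as long as a camera call. They do not tell look-alikes from the thing itself.
- trace(picture, label): "region" (480x640 bool, what is visible of it).
- tip_of(picture, label): "at" ([x, y, z] in m, in world coordinates, good to about 4 mm: a listed point, or the origin of a listed thing).
The state is a dict: "time": time; "q": joint angles; "joint_vel": joint speeds; "joint_torque": joint torques, N m; "tcp_pos": TCP position; "tcp_rot": TCP orientation; "contact_force": force on the tool from outside, world axes, zero at the start; "ft_torque": the same for the moment, N m; "grip_width": finger opening in m.
Only numpy, scipy, OpenCV 4.12 (cv2) and the standard library are available. Lean on these libraries where they do the work, as an engineer would, in place of code of your own. Each camera call takes 0.05 s, during which the arm holds its last target.

## Task

The small brass column nut has been dropped and lies under the low clear shelf. Pick up the flat probe by its orange grip, reach in under the shelf with it and use its turned-down lip to drag the brass nut out over the bench through the open front, until it lies wholly clear and a few centimetres in front of the shelf; do not touch the nut with the gripper, and leave the steel nut and the blue cap where they lie. Then lay the probe down on the bench on its underside, all of it out from under the shelf, and let go.

Things in the scene. Friction and masses are not known exactly. Their poses are not given: they have to be found in the camera images.
- shelf: Fixed clear acrylic shelf 300 mm wide, 170 deep, underside 60 and top 66 mm above the bench. Origin on the bench under the middle of its front edge (thin blue strip); +y runs in under it, x along the edge, z up. Front (-y, robot's right) open; white back panel at y = 165. Posts 12 mm thick at x = +-142, y = 10 and 160. Fixed vial rack on top at the rear (y 131 to 165, up to 114 mm high).
- probe: Loose flat probe, about 120 g, on the bench. Origin under the centre of its upright orange grip block, 18 mm wide (x), 50 long (y), 50 high; z up. A steel strip 16 mm wide runs along +y, 20 to 24 mm above the underside (a nut fits beneath), to a turned-down lip at y = 202 to 206 mm: upright plate 44 mm wide (x), from 24 mm high down to the underside.
- probe_lip (a point): Foot of the probe's lip, middle of the dragging face (the one turned to the grip): 202 mm from the probe's origin along its +y axis, level with its underside. Axes as the probe's.
- brass_nut: Brass (golden) hexagonal column nut, the one to fetch: 21 mm across, 12 mm high with a narrower round neck, 25 g, standing loose on the bench under the shelf, 30 to 75 mm in from the front edge. Origin at the centre of its underside.
- steel_nut: Silvery steel nut of the same shape and size, loose under the shelf, to be left there. Origin at the centre of its underside. The three small parts lie in any order side by side, at least 55 mm apart centre to centre.
- blue_cap: Blue plastic cap, a disc 19 mm across and 12 mm high, loose under the shelf as well, to be left there. Origin at the centre of its underside.
Not all that is in view belongs to the job. Leave any green or purple look-alike of the probe alone.

How it is judged:
By the outcome, as a careful person would: the job done as asked, in the order asked, and still so for the second after the job is handed in, with the robot touching nothing.
It also fails if it takes over 45 s, if anything falls off the work surface, if the arm or the gripper's body presses on something with over 40 N, if the wrist force passes 120 N, or if a joint passes its speed limit or range.

## Working session

There is one attempt and no reset: what is moved stays moved. The work goes in short steps, Python scripts to look and compute and a shell command to move; the robot and the scene stay as the last step left them, time stands still between calls to the robot, and variables do not carry over. Pictures are saved under pics/ and viewed, and the job is handed in when it is done.

```bash
ls; mkdir -p pics; cat > h.py <<'E'
from bench import *
import numpy as np, cv2
from scipy.spatial.transform import Rotation as Ro
E
python3 - <<'E'
from h import *
s=observe(); print(s['time'],s['tcp_pos'],s['tcp_rot'],s['grip_width']); print(Ro.from_rotvec(s['tcp_rot']).as_matrix().round(3))
for n in ['top','side']:
    p=camera(n); cv2.imwrite(f'pics/{n}0.png',p['image'][:,:,::-1])
    for l in ['probe','probe_lip','brass_nut','steel_nut','blue_cap','shelf']:
        print(n,l,[(np.round(d['at'],4),round(d['conf'],2)) for d in tip_of(p,l)])
    np.savez(f'{n}0.npz',**{k:p[k] for k in ['image','range_z','fx','fy','cx','cy','R','t']})
E
```

```text
pics
0.0 [ 0.24988318 -0.59943866  0.23018664] [-1.36913776  0.91461405 -0.91230965] 0.08579193786472407
[[ 0.385 -0.     0.923]
 [-0.923  0.002  0.385]
 [-0.002 -1.     0.   ]]
top probe [(array([ 0.5599, -0.2221,  0.0018]), 0.86), (array([ 0.2803, -0.4524,  0.0014]), 0.78), (array([ 0.3268, -0.0373, -0.0009]), 0.67)]
top probe_lip [(array([ 0.5905, -0.0241,  0.0014]), 0.86), (array([ 0.4709, -0.168 ,  0.0034]), 0.67), (array([ 0.365 , -0.272 ,  0.0009]), 0.6)]
top brass_nut []
top steel_nut []
top blue_cap []
top shelf [(array([ 0.5717,  0.1438, -0.0036]), 0.69)]
side probe [(array([ 0.5628, -0.2208, -0.0019]), 0.7), (array([ 0.3288, -0.042 , -0.0013]), 0.66), (array([ 2.782e-01, -4.563e-01,  2.000e-04]), 0.55)]
side probe_lip [(array([ 0.3599, -0.2665, -0.0009]), 0.91), (array([ 0.5899, -0.0197,  0.0049]), 0.84)]
side brass_nut []
side steel_nut []
side blue_cap []
side shelf [(array([ 5.719e-01,  1.410e-01, -2.000e-04]), 0.89)]
```

View pics/top0.png

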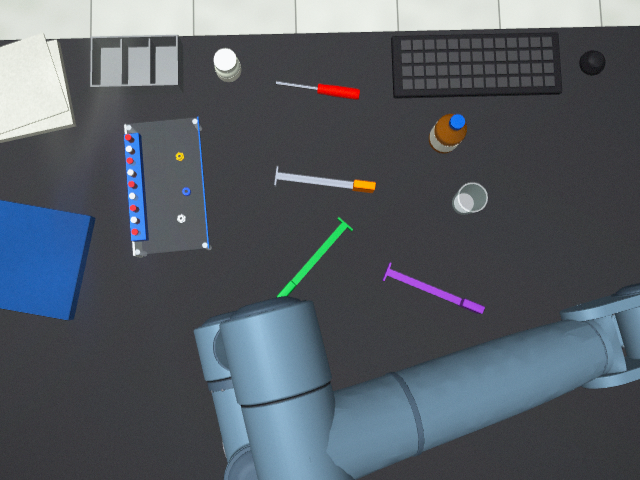

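View pics/side0.png

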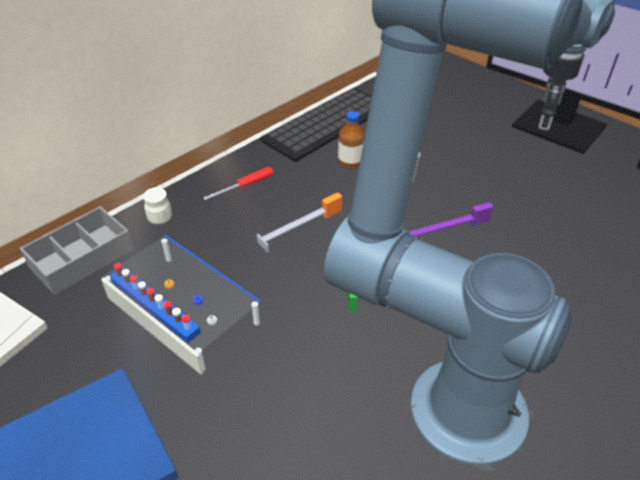

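```bash
cat >> h.py <<'E'
def ray(p,u,v,z):
    R,t=np.array(p['R']),np.array(p['t']); d=R.T@np.array([(u-p['cx'])/p['fx'],(v-p['cy'])/p['fy'],1]); c=-R.T@t
    return c+d*(z-c[2])/d[2]
def proj(p,X):
    c=np.array(p['R'])@X+np.array(p['t']); return np.array([p['fx']*c[0]/c[2]+p['cx'],p['fy']*c[1]/c[2]+p['cy']])
def blobs(p,mask):
    n,l,s,c=cv2.connectedComponentsWithStats(mask.astype(np.uint8)); return [(c[i].round(1),s[i,4],s[i,:4]) for i in range(1,n) if s[i,4]>=8]
E
python3 - <<'E'
from h import *
for n,(x0,x1,y0,y1) in dict(top=(150,200,130,245),side=(140,240,265,335)).items():
    p=np.load(f'{n}0.npz'); im=p['image'].astype(int); roi=np.zeros(im.shape[:2],bool); roi[y0:y1,x0:x1]=1
    r,g,b=im[...,0],im[...,1],im[...,2]
    gold=roi&(r-b>50)&(g-b>20); blue=roi&(b-r>60); grey=roi&(im.min(2)>110)
    for nm,m in [('gold',gold),('blue',blue),('grey',grey)]:
        for c,a,bb in blobs(p,m): print(n,nm,c,a,bb, ray(p,*c,0.006).round(4), ray(p,*c,0.012).round(4))
    print('orange',[(c,a,ray(p,*c,0.05).round(4)) for c,a,_ in blobs(p,(r>200)&(g>90)&(g<190)&(b<70))])
    big=cv2.resize(p['image'][y0-25:y1+25,x0-40:x1+40],None,fx=4,fy=4,interpolation=cv2.INTER_CUBIC); cv2.imwrite(f'pics/{n}z.png',cv2.resize(big,None,fx=.9,fy=.9)[:600,:800,::-1])
p=np.load('top0.npz'); 
for uv in [(200,122),(208,246)]: print('edge',ray(p,*uv,0.066))
E
```

```text
top gold [179.4 156.1] 58 [175 152   9   9] [0.645  0.2077 0.006 ] [0.6436 0.2064 0.012 ]
top blue [198.7 138.2] 30 [198 130   2  21] [0.6869 0.1622 0.006 ] [0.6853 0.1611 0.012 ]
top blue [185.9 191.1] 60 [182 187   9   9] [0.5614 0.1927 0.006 ] [0.5603 0.1915 0.012 ]
top grey [181.  217.9] 68 [177 213   9  10] [0.4986 0.2043 0.006 ] [0.4978 0.2031 0.012 ]
orange [(array([180.4, 157.6]), np.int32(10), array([0.6309, 0.1959, 0.05  ])), (array([364.3, 184.4]), np.int32(160), array([ 0.5591, -0.2202,  0.05  ]))]
side gold [168.6 283.6] 82 [164 279  10  10] [0.6462 0.2067 0.006 ] [0.6409 0.2091 0.012 ]
side gold [168.5 310.8] 11 [167 309   4   5] [0.5821 0.252  0.006 ] [0.5772 0.2542 0.012 ]
side gold [177.7 318.6] 9 [177 317   3   4] [0.5511 0.2508 0.006 ] [0.5464 0.253  0.012 ]
side blue [223.3 275.9] 122 [206 265  34  24] [0.579  0.1073 0.006 ] [0.5741 0.1104 0.012 ]
side blue [146.9 286.5] 8 [146 285   3   4] [0.6728 0.2451 0.006 ] [0.6673 0.2473 0.012 ]
side blue [168.7 317.2] 833 [140 292  60  43] [0.5675 0.2618 0.006 ] [0.5627 0.2639 0.012 ]
side blue [155.3 293.3] 10 [154 292   
[... 410 characters left out ...]
.012 ]
side grey [159.  299.8] 108 [154 293  11  15] [0.6219 0.2485 0.006 ] [0.6168 0.2508 0.012 ]
side grey [152.7 323.8] 486 [140 306  36  29] [0.5764 0.2952 0.006 ] [0.5716 0.2972 0.012 ]
side grey [176.1 311.2] 75 [172 307  10  10] [0.5699 0.2414 0.006 ] [0.5651 0.2437 0.012 ]
side grey [211.4 319.5] 122 [205 314  14  12] [0.4994 0.2029 0.006 ] [0.495  0.2054 0.012 ]
side grey [185.8 325.1] 31 [182 322   7   7] [0.5252 0.2492 0.006 ] [0.5206 0.2514 0.012 ]
orange [(array([330.4, 200. ]), np.int32(104), array([ 0.5565, -0.2132,  0.05  ])), (array([169.1, 284.7]), np.int32(14), array([0.6043, 0.2259, 0.05  ]))]
edge [0.70800609 0.1480823  0.066     ]
edge [0.42625563 0.13206401 0.066     ]
```

```bash
python3 -m jog '{"translation":[[0,0,0],[0,0,0],[0,0,0],[0,0,0],[0,0,0]],"roll":[-7,-7,-7,-7,-7],"fingers":[1,1,1,1,1]}'
python3 -m jog '{"translation":[[0,0,0],[0,0,0],[0,0,0],[0,0,0],[0,0,0]],"roll":[-7,-7,-7,-2.8,0],"fingers":[1,1,1,1,1]}'
python3 - <<'E'
from h import *
s=observe();M=Ro.from_rotvec(s['tcp_rot']).as_matrix();print(M.round(3),s['q'])
print(M.T@(np.array([.56,-.2215,.16])-s['tcp_pos']))
E
```

```text
time: 1.12
tcp_pos: [0.25, -0.6, 0.2313]
tcp_rot: [-1.526, 0.438, -0.438]
contact_force: [-0.4, -0.4, 0.5]
grip_width: 0.0853
time: 1.53
tcp_pos: [0.25, -0.6, 0.2313]
tcp_rot: [-1.568, 0.117, -0.117]
contact_force: [-1.3, -0.1, -0.5]
grip_width: 0.0855
[[ 0.989 -0.     0.148]
 [-0.148 -0.     0.989]
 [-0.    -1.    -0.   ]] [-1.35008591e+00  2.45099092e-01  1.55778147e+00 -1.79712276e-05
  1.33871194e+00 -1.20105837e+00]
[0.25035095 0.07129403 0.42033906]
```

```bash
for i in 1; do python3 -m jog '{"translation":[[0.0167,0.0047,0.028],[0.0167,0.0047,0.028],[0.0167,0.0047,0.028],[0.0167,0.0047,0.028],[0.0167,0.0047,0.028]],"roll":[0,0,0,0,0],"fingers":[1,1,1,1,1]}'; done
python3 -m jog '{"translation":[[0.0167,0.0047,0.028],[0.0167,0.0047,0.028],[0.0167,0.0047,0.028],[0.0167,0.0047,0.028],[0.0167,0.0047,0.028]],"roll":[0,0,0,0,0],"fingers":[1,1,1,1,1]}'
python3 -m jog '{"translation":[[0.0167,0.0047,0.028],[0.0167,0.0047,0.028],[0.0167,0.0047,0.028],[0.0167,0.0047,0.028],[0.0167,0.0047,0.028]],"roll":[0,0,0,0,0],"fingers":[1,1,1,1,1]}'
python3 - <<'E'
from h import *
s=observe();M=Ro.from_rotvec(s['tcp_rot']).as_matrix();print(s['tcp_pos'])
p=camera('wrist'); cv2.imwrite('pics/w1.png',p['image'][:,:,::-1])
for l in ['probe','probe_lip']: print(l,[(np.round(d['at'],4),round(d['conf'],2)) for d in tip_of(p,l)])
T=np.eye(4);T[:3,:3]=M;T[:3,3]=s['tcp_pos'];C=T@np.array(p['mount']);
im=p['image'].astype(int);r,g,b=im[...,0],im[...,1],im[...,2]; Z=p['range_z']
m=(r>180)&(g>80)&(g<200)&(b<90)&(Z>0)
v,u=np.nonzero(m); z=Z[m]; X=np.c_[(u-p['cx'])/p['fx']*z,(v-p['cy'])/p['fy']*z,z]@C[:3,:3].T+C[:3,3]
X=X[(abs(X[:,2]-.05)<.006)]
print(len(X),X.mean(0)); print(cv2.minAreaRect((X[:,:2]*1000).astype(np.float32)))
E
```

```text
time: 1.95
tcp_pos: [0.3542, -0.4728, 0.2077]
tcp_rot: [-1.568, 0.119, -0.119]
contact_force: [0.9, 0.1, -0.6]
grip_width: 0.0853
time: 2.37
tcp_pos: [0.4578, -0.3468, 0.1843]
tcp_rot: [-1.568, 0.119, -0.119]
contact_force: [0.4, -0.4, -0.4]
grip_width: 0.0855
time: 2.78
tcp_pos: [0.5613, -0.2207, 0.1608]
tcp_rot: [-1.568, 0.119, -0.119]
contact_force: [0.0, -0.1, 0.0]
grip_width: 0.0854
[ 0.56130599 -0.22070408  0.16079632]
probe [(array([ 0.2832, -0.4536, -0.0043]), 0.9), (array([ 0.5605, -0.2223,  0.0019]), 0.74)]
probe_lip [(array([ 0.357 , -0.2688,  0.0025]), 0.74), (array([ 4.712e-01, -1.744e-01,  3.000e-04]), 0.68)]
106 [ 0.55937332 -0.22419295  0.04715349]
((559.3121948242188, -221.19744873046875), (49.56654739379883, 17.93815040588379), 80.75060272216797)
```

View pics/w1.png

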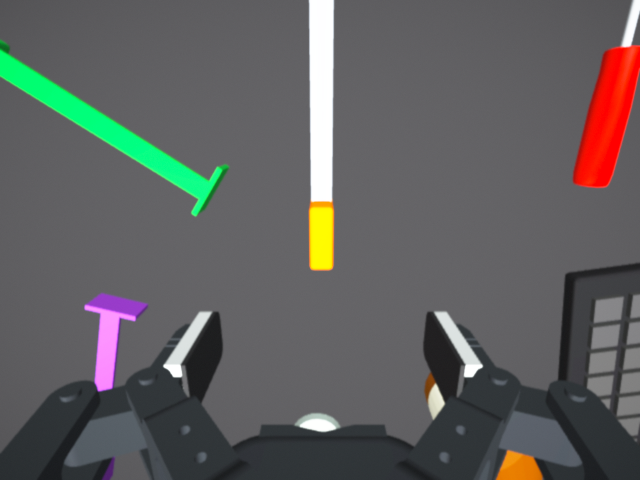

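```bash
python3 -m jog '{"translation":[[-0.0015,0.035,-0.001],[0,0.035,0],[0,0.035,0],[0,0.03,0],[0,0.011,0]],"roll":[0,0,0,0,0],"fingers":[1,1,1,1,1]}'
python3 -m jog '{"translation":[[0,0,0],[0,0,0],[0,0,0],[0,0,0],[0,0,0]],"roll":[0,0,0,0,0],"fingers":[0.5,0,0,0,0]}'
python3 -m jog '{"translation":[[0,0,0],[0,0,0],[0,0,0],[0,0,0],[0,0,0]],"roll":[0,0,0,0,0],"fingers":[0,0,0,0,0]}'
```

```text
time: 3.35
tcp_pos: [0.5553, -0.2221, 0.0102]
tcp_rot: [-1.564, 0.125, -0.114]
contact_force: [-1.1, 0.7, -0.1]
grip_width: 0.0854
time: 3.77
tcp_pos: [0.5601, -0.2237, 0.017]
tcp_rot: [-1.569, 0.115, -0.12]
contact_force: [0.1, -0.1, 0.2]
grip_width: 0.0256
time: 4.18
tcp_pos: [0.5599, -0.2236, 0.0167]
tcp_rot: [-1.569, 0.116, -0.12]
contact_force: [0.2, -0.5, 7.4]
grip_width: 0.0177
```

```bash
python3 -m jog '{"translation":[[0,-0.006,0],[0,-0.008,0],[0,-0.008,0],[0,0,0],[0,0,0]],"roll":[0,0,0,-6,-6],"fingers":[0,0,0,0,0]}'
python3 -m jog '{"translation":[[0,0,0],[0,0,0],[0,0,0],[0,0,0],[0,0,0]],"roll":[0,0,0,0,0],"fingers":[0,0,0,0,0]}'
python3 - <<'E'
from h import *
s=observe();M=Ro.from_rotvec(s['tcp_rot']).as_matrix();print(s['tcp_pos'],M.round(3))
for n in ['top','side']:
    p=camera(n); cv2.imwrite(f'pics/{n}2.png',p['image'][:,:,::-1])
    np.savez(f'{n}2.npz',**{k:p[k] for k in ['image','range_z','fx','fy','cx','cy','R','t']})
    for l in ['probe','probe_lip','shelf']: print(n,l,[(np.round(d['at'],4),round(d['conf'],2)) for d in tip_of(p,l)])
E
```

```text
time: 4.6
tcp_pos: [0.5593, -0.2231, 0.0381]
tcp_rot: [-1.571, -0.052, 0.05]
contact_force: [-0.4, -0.3, -1.7]
grip_width: 0.0173
time: 5.02
tcp_pos: [0.5587, -0.2228, 0.0367]
tcp_rot: [-1.57, -0.046, 0.046]
contact_force: [-0.5, 0.1, -1.8]
grip_width: 0.0171
[ 0.55866679 -0.22279537  0.03673488] [[ 0.998 -0.    -0.059]
 [ 0.059  0.     0.998]
 [-0.    -1.     0.   ]]
top probe [(array([ 0.2809, -0.4511, -0.0015]), 0.67)]
top probe_lip [(array([ 0.5419, -0.0214,  0.0234]), 0.68), (array([ 0.3646, -0.2722, -0.001 ]), 0.67)]
top shelf []
side probe [(array([ 0.2773, -0.4562, -0.0019]), 0.84)]
side probe_lip [(array([ 3.609e-01, -2.660e-01, -3.000e-04]), 0.79)]
side shelf [(array([0.5732, 0.1419, 0.0023]), 0.76)]
```

View pics/top2.png

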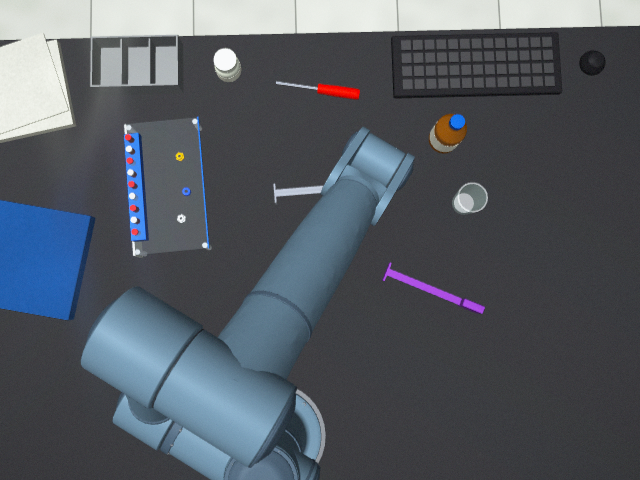

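View pics/side2.png

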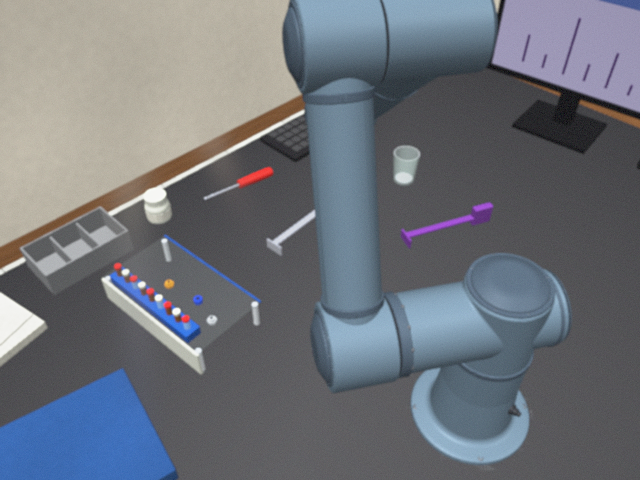

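```bash
python3 - <<'E'
from h import *
p=np.load('top2.npz'); im=p['image'].astype(int); Z=p['range_z']; m=np.zeros(Z.shape,bool); m[170:215,262:325]=im[170:215,262:325].min(2)>120
v,u=np.nonzero(m&(Z>0)); z=Z[v,u]; X=(np.c_[(u-p['cx'])/p['fx']*z,(v-p['cy'])/p['fy']*z,z]-p['t'])@p['R']
print(len(X), X.min(0),X.max(0))
for a in np.arange(-.12,-.0,.01):
    k=(X[:,1]>=a)&(X[:,1]<a+.01); 
    if k.any(): print(round(a,3),k.sum(),X[k].mean(0).round(4),X[k][:,0].min().round(4),X[k][:,0].max().round(4),X[k][:,2].max().round(4))
for s in (0.,):
    for uv in [(275,193)]: print(ray(p,*uv,0.042))
print(blobs(p,m), im[180:206,270:282].min(2))
E
```

```text
382 [ 0.52405133 -0.12431109 -0.00624529] [ 0.57256168 -0.01012436  0.0546662 ]
-0.12 36 [ 0.552  -0.1149  0.0437] 0.5433 0.5597 0.0496
-0.11 32 [ 0.5523 -0.1048  0.0384] 0.5416 0.5679 0.0547
-0.1 32 [ 0.5514 -0.0952  0.0424] 0.5427 0.5667 0.0481
-0.09 34 [ 0.5497 -0.0848  0.0436] 0.5416 0.5583 0.0482
-0.08 32 [ 0.5506 -0.0751  0.0391] 0.5412 0.5662 0.0487
-0.07 35 [ 0.5489 -0.0649  0.0435] 0.5413 0.5563 0.0487
-0.06 30 [ 0.548  -0.0546  0.0434] 0.5401 0.5568 0.048
-0.05 32 [ 0.5488 -0.0456  0.0398] 0.5392 0.5649 0.0488
-0.04 34 [ 0.5469 -0.0352  0.0444] 0.5398 0.5542 0.0494
-0.03 30 [ 0.5468 -0.0249  0.0412] 0.5386 0.5623 0.0481
-0.02 48 [ 0.5473 -0.0163  0.0376] 0.5241 0.5726 0.0508
[ 0.54565418 -0.01699578  0.042     ]
[(array([296. , 190.9]), np.int32(382), array([273, 184,  50,  19], dtype=int32))] [[ 65  62  63  65  62  65  63  64  66  64  68  63]
 [ 62  63  65  64  66  59  64  65  67  60  65  67]
 [ 65  65  64  63  71  65  66  68  65  65  63  66]
 [ 59  64  64  85 120  71  65  65  62  63  64  65]
 [ 64  62  69 131 191  96  65  66  65  61  63  62]
 [ 63  63  69 133 192 103  65 
[... 341 characters left out ...]
 74 187 193 192 190 192 189 191 189]
 [ 63  66  60  70 161 192 193 194 195 195 195 192]
 [ 66  64  59  73 161 193 194 199 197 198 199 197]
 [ 60  67  63  69 158 191 192 187 189 186 182 181]
 [ 63  61  63  65 132 193 159 129 124 126  97  95]
 [ 63  63  67  69 132 190  99  64  62  63  59  64]
 [ 62  61  62  65 131 189 106  62  65  63  61  63]
 [ 65  66  65  65 129 189 129  66  65  62  61  60]
 [ 66  65  61  66 101 191 134  64  63  65  62  60]
 [ 63  65  67  67 102 185 129  65  62  63  64  63]
 [ 67  66  65  67  94 153 106  64  62  64  62  62]
 [ 60  60  61  62  67  84  89  68  65  64  65  62]
 [ 62  58  62  62  64  72  75  70  64  62  65  61]
 [ 59  66  60  63  63  64  63  63  60  63  64  63]]
```

```bash
python3 -m jog '{"translation":[[0.015,0,0],[0.025,0,0],[0.03,0,0],[0.027,0,0],[0.015,0,0]],"roll":[0,0,0,0,0],"fingers":[0,0,0,0,0]}'
python3 -m jog '{"translation":[[0,0,0.01],[0,0,0.03],[0,0,0.03],[0,0,0.025],[0,0,0.015]],"roll":[0,0,0,0,0],"fingers":[0,0,0,0,0]}'
python3 - <<'E'
from h import *
s=observe();M=Ro.from_rotvec(s['tcp_rot']).as_matrix();print(s['tcp_pos'],M[:,0].round(3))
f=s['tcp_pos']+M[:,2]*.203;f[2]-=.0167; print('lip',f,'d',M.T@(np.array([.6438,.227,.02])-f))
p=camera('top'); cv2.imwrite('pics/top3.png',cv2.resize(p['image'][60:300,60:400],None,fx=2.3,fy=2.3)[:,:,::-1])
print([(np.round(d['at'],4),round(d['conf'],2)) for d in tip_of(p,'probe_lip')])
E
```

```text
time: 5.83
tcp_pos: [0.6731, -0.216, 0.0372]
tcp_rot: [-1.571, -0.049, 0.046]
contact_force: [-0.2, -0.1, -1.3]
grip_width: 0.017
time: 6.25
tcp_pos: [0.6626, -0.1034, 0.0362]
tcp_rot: [-1.569, -0.047, 0.05]
contact_force: [0.1, -0.4, -1.2]
grip_width: 0.0175
[ 0.66263944 -0.10341825  0.03616767] [ 0.998  0.061 -0.002]
lip [0.65020941 0.09920068 0.01971485] d [ 0.00142774 -0.00013201  0.12795222]
[(array([ 4.717e-01, -1.718e-01, -4.000e-04]), 0.7), (array([0.6463, 0.099 , 0.0228]), 0.55)]
```

View pics/top3.png

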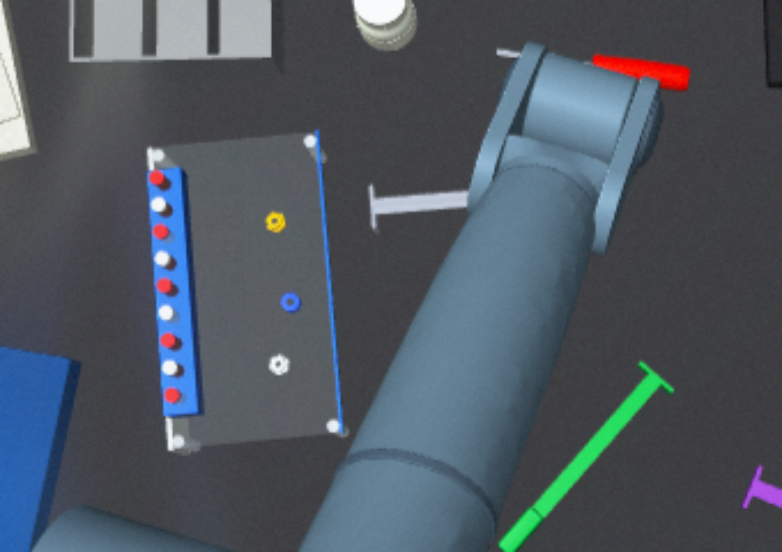

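```bash
python3 -m jog '{"translation":[[0,0,0.015],[0,0,0.03],[0,0,0.033],[0,0,0.03],[0,0,0.02]],"roll":[0,0,0,0,0],"fingers":[0,0,0,0,0]}'
python3 - <<'E'
from h import *
s=observe();M=Ro.from_rotvec(s['tcp_rot']).as_matrix();print(s['tcp_pos'],M[:,0].round(3),s['contact_force'])
f=s['tcp_pos']+M[:,2]*.203;f[2]-=.0167; print('lip',f,'d',M.T@(np.array([.6438,.227,.0])-f))
for n in ['top','side']:
  p=camera(n); c=p['image'][90:290,100:360] if n=='top' else p['image'][200:400,90:350]; cv2.imwrite(f'pics/{n}4.png',cv2.resize(c,None,fx=3,fy=3,interpolation=cv2.INTER_CUBIC)[:,:,::-1])
  print([(np.round(d['at'],4),round(d['conf'],2)) for d in tip_of(p,'probe_lip')])
E
```

```text
time: 6.77
tcp_pos: [0.6559, 0.0233, 0.0368]
tcp_rot: [-1.57, -0.047, 0.047]
contact_force: [1.1, 0.2, -1.3]
grip_width: 0.0175
[0.65589927 0.0233226  0.03681244] [ 0.998  0.06  -0.   ] [ 1.10378316  0.20780422 -1.28072295]
lip [0.64379585 0.22596144 0.02020558] d [6.95816182e-05 2.02060412e-02 1.02719598e-03]
[(array([ 4.732e-01, -1.738e-01,  2.000e-04]), 0.9), (array([ 0.3634, -0.2712,  0.0012]), 0.88)]
[(array([ 0.3605, -0.2658, -0.0012]), 0.98)]
```

View pics/top4.png

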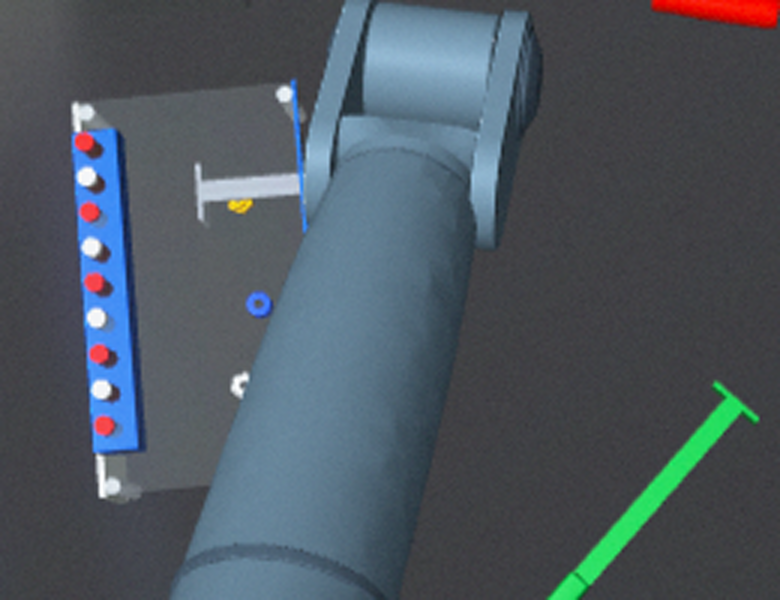

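View pics/side4.png

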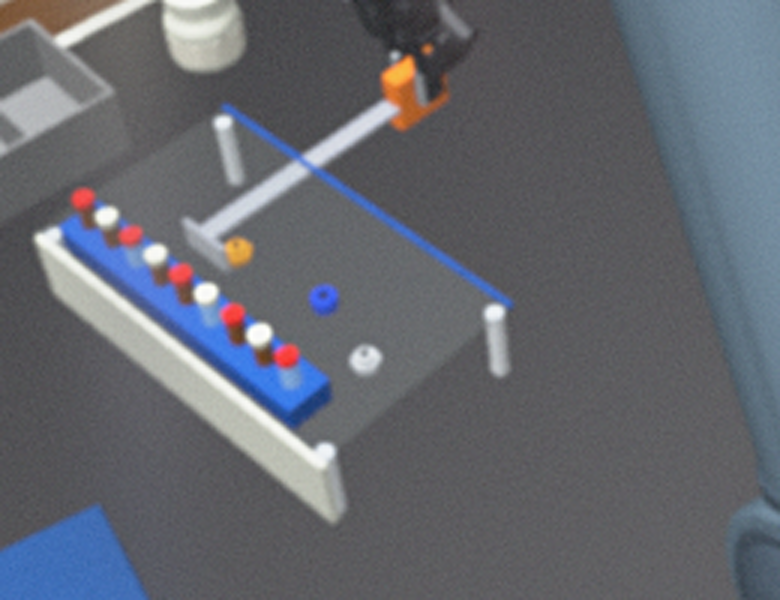

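```bash
python3 - <<'E'
from h import *
p=np.load('top2.npz')
for uvz in [(240,187.5,.044),(200,193,.044),(290,185,.044),(240,206,.012)]: print(ray(p,100+uvz[0]/3,90+uvz[1]/3,uvz[2]))
p=np.load('side2.npz')
# side: strip near lip, lip foot corners, nut
for uvz in [(205,234,.044),(238,250,.006),(185,233,.02),(230,268,.02)]: print(ray(p,90+uvz[0]/3,200+uvz[1]/3,uvz[2]))
E
```

```text
[0.64420264 0.19810637 0.044     ]
[0.64064771 0.22851715 0.044     ]
[0.6452506 0.1600708 0.044    ]
[0.63742124 0.20500129 0.012     ]
[0.64184782 0.22836966 0.044     ]
[0.64570603 0.20506922 0.006     ]
[0.67477452 0.22829564 0.02      ]
[0.62307121 0.22509228 0.02      ]
```

```bash
python3 -m jog '{"translation":[[0,0,0.004],[0,0.005,0],[0,0.006,0],[0,0.005,0],[0,0.003,0]],"roll":[0,0,0,0,0],"fingers":[0,0,0,0,0]}'
python3 -m jog '{"translation":[[0,0,0],[0,0,0],[0,0,-0.004],[0,0,-0.008],[0,0,-0.008]],"roll":[0,0,0,0,0],"fingers":[0,0,0,0,0]}'
python3 - <<'E'
from h import *
for n in ['side','top']:
  p=camera(n); c=p['image'][90:290,100:360] if n=='top' else p['image'][200:400,90:350]; cv2.imwrite(f'pics/{n}5.png',cv2.resize(c,None,fx=3,fy=3,interpolation=cv2.INTER_CUBIC)[:,:,::-1])
E
```

```text
time: 7.38
tcp_pos: [0.6554, 0.0249, 0.0167]
tcp_rot: [-1.57, -0.045, 0.048]
contact_force: [-9.1, -0.6, 20.7]
grip_width: 0.0172
time: 7.8
tcp_pos: [0.6573, 0.0048, 0.0177]
tcp_rot: [-1.57, -0.047, 0.047]
contact_force: [-0.6, 0.0, -0.9]
grip_width: 0.0173
```

View pics/side5.png

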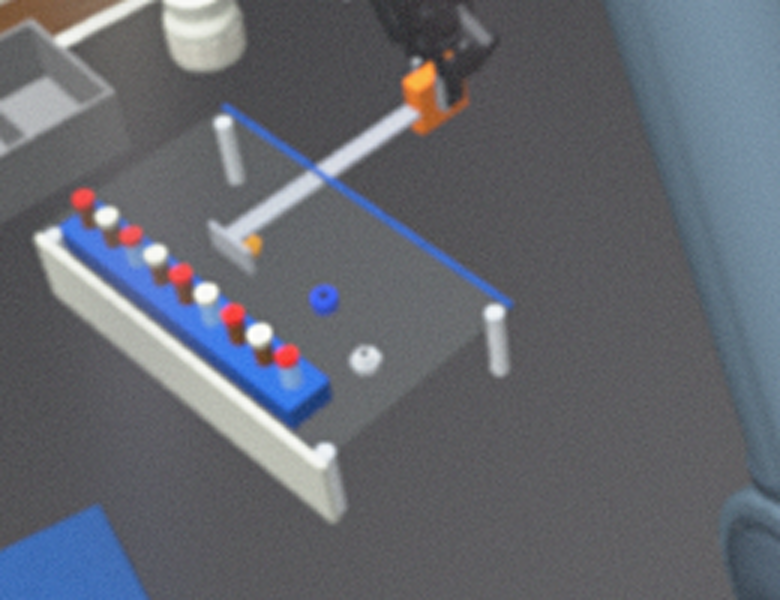

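```bash
python3 -m jog '{"translation":[[0,0,-0.006],[0,0,-0.011],[0,0,-0.012],[0,0,-0.012],[0,0,-0.012]],"roll":[0,0,0,0,0],"fingers":[0,0,0,0,0]}'
python3 -m jog '{"translation":[[0,0,-0.012],[0,0,-0.012],[0,0,-0.012],[0,0,-0.011],[0,0,-0.006]],"roll":[0,0,0,0,0],"fingers":[0,0,0,0,0]}'
python3 - <<'E'
from h import *
s=observe();print(s['tcp_pos'],s['contact_force'])
for n in ['side','top']:
  p=camera(n); c=p['image'][90:290,100:360] if n=='top' else p['image'][180:380,90:350]; cv2.imwrite(f'pics/{n}6.png',cv2.resize(c,None,fx=3,fy=3,interpolation=cv2.INTER_CUBIC)[:,:,::-1])
  for l in ['brass_nut','probe_lip']: print(l,[(np.round(d['at'],4),round(d['conf'],2)) for d in tip_of(p,l)])
E
```

```text
time: 8.32
tcp_pos: [0.6606, -0.049, 0.0179]
tcp_rot: [-1.57, -0.047, 0.046]
contact_force: [-0.3, 0.2, -0.4]
grip_width: 0.0168
time: 8.73
tcp_pos: [0.6638, -0.1023, 0.0179]
tcp_rot: [-1.571, -0.046, 0.046]
contact_force: [0.4, 0.1, -2.7]
grip_width: 0.0175
[ 0.66377057 -0.10228822  0.01786528] [ 0.38222356  0.11490037 -2.70317255]
brass_nut [(array([6.498e-01, 8.810e-02, 3.000e-04]), 0.47)]
probe_lip [(array([ 0.3618, -0.268 ,  0.0007]), 0.9), (array([0.6496, 0.1017, 0.0022]), 0.72)]
brass_nut []
probe_lip [(array([0.6492, 0.1007, 0.004 ]), 0.71), (array([ 0.3622, -0.2725, -0.0012]), 0.71), (array([ 0.4747, -0.171 , -0.0016]), 0.59), (array([ 0.5714,  0.141 , -0.0017]), 0.26)]
```

View pics/side6.png

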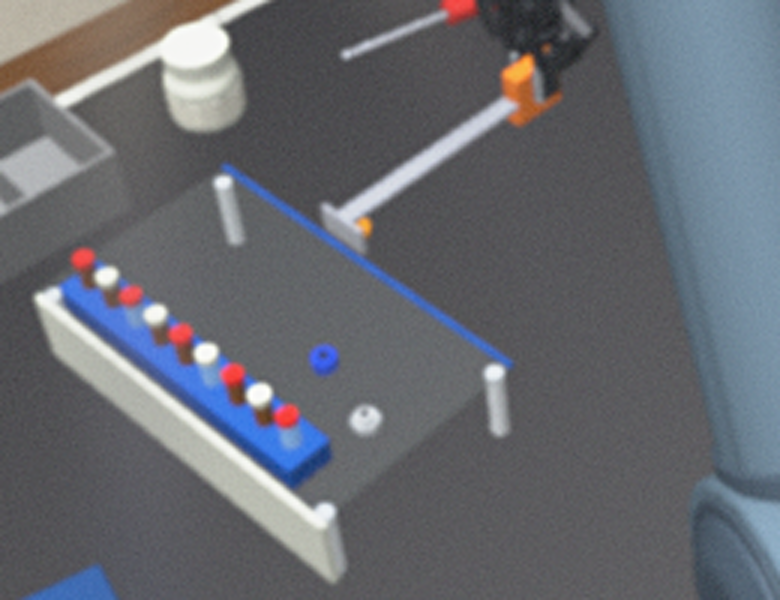

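View pics/top6.png

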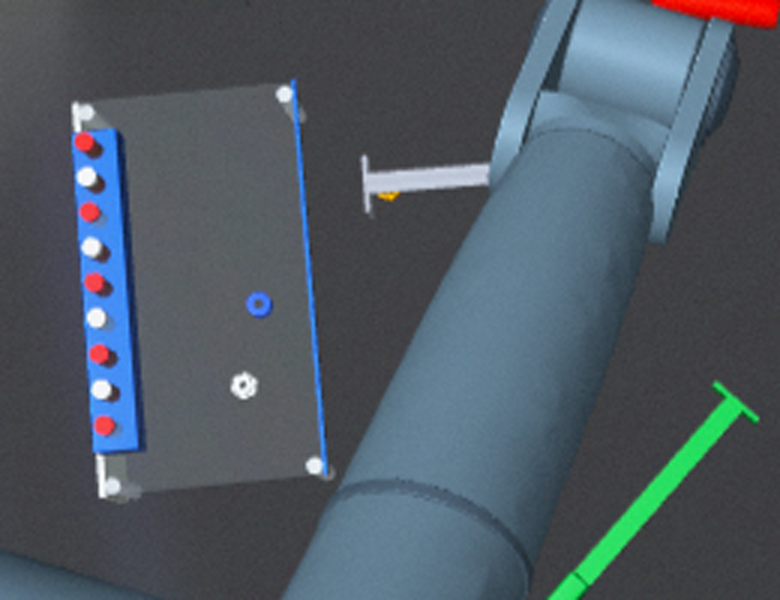

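```bash
python3 -m jog '{"translation":[[0,0.0005,0],[0,0.0007,0],[0,0,0],[0,0,0],[0,0,0]],"roll":[0,0,0,0,0],"fingers":[0,0,0,0,0]}'
python3 -m jog '{"translation":[[0,0,0],[0,0,0],[0,0,0],[0,0,0],[0,0,0]],"roll":[0,0,0,0,0],"fingers":[0.3,0.4,0.6,0.8,1]}'
python3 -m jog '{"translation":[[0,0,0],[0,0,0],[0,0,0],[0,-0.01,0],[0,-0.02,0]],"roll":[0,0,0,0,0],"fingers":[1,1,1,1,1]}'
python3 -m jog '{"translation":[[0,-0.03,0],[0,-0.04,0],[0,-0.04,0],[0,-0.03,0],[0,-0.01,0]],"roll":[0,0,0,0,0],"fingers":[1,1,1,1,1]}'
python3 - <<'E'
from h import *
s=observe();print(s['tcp_pos'],s['contact_force'])
for n in ['side','top','wrist']:
  p=camera(n); c=p['image'][90:290,100:360] if n=='top' else p['image'][160:360,90:350]
  if n=='wrist':cv2.imwrite('pics/w7.png',p['image'][:,:,::-1])
  else: cv2.imwrite(f'pics/{n}7.png',cv2.resize(c,None,fx=3,fy=3,interpolation=cv2.INTER_CUBIC)[:,:,::-1])
  for l in ['brass_nut','probe_lip','probe','steel_nut','blue_cap']: print(n,l,[(np.round(d['at'],4),round(d['conf'],2)) for d in tip_of(p,l)])
E
```

```text
time: 9.45
tcp_pos: [0.6637, -0.1001, 0.0167]
tcp_rot: [-1.57, -0.047, 0.047]
contact_force: [-0.1, 1.1, 1.0]
grip_width: 0.0169
time: 9.87
tcp_pos: [0.6636, -0.1005, 0.0166]
tcp_rot: [-1.57, -0.047, 0.047]
contact_force: [-0.9, 0.6, -0.6]
grip_width: 0.0693
time: 10.28
tcp_pos: [0.6614, -0.0997, 0.0444]
tcp_rot: [-1.568, -0.043, 0.051]
contact_force: [-0.8, -0.1, 0.2]
grip_width: 0.0853
time: 10.7
tcp_pos: [0.6665, -0.1012, 0.2047]
tcp_rot: [-1.574, -0.055, 0.039]
contact_force: [0.2, 1.2, 1.1]
grip_width: 0.0856
[ 0.66652181 -0.10121644  0.2046767 ] [0.1517591  1.18793018 1.11776279]
side brass_nut [(array([0.6515, 0.0876, 0.001 ]), 0.49)]
side probe_lip [(array([0.6486, 0.1033, 0.0054]), 0.94), (array([ 0.361 , -0.2673, -0.0021]), 0.72)]
side probe [(array([ 0.6662, -0.097 , -0.0027]), 0.89), (array([ 2.778e-01, -4.560e-01,  1.000e-04]), 0.83)]
side steel_nut []
side blue_cap []
top brass_nut []
top probe_lip [(array([ 0.4721, -0.1733,  0.0019]), 0.87), (array([ 0.3634, -0.2729, -0.0006]), 0.86), (array([0.6477, 0.1022, 0.003 ]), 0.69)]
top probe [(array([ 0.2787, -0.4487, -0.0015]), 0.88), (array([ 0.3258, -0.0334,  0.0018]), 0.76)]
top steel_nut []
top blue_cap []
wrist brass_nut []
wrist probe_lip [(array([ 0.356 , -0.2696,  0.0008]), 0.85), (array([ 0.4701, -0.1722, -0.0013]), 0.8)]
wrist probe [(array([ 0.6654, -0.0979,  0.0017]), 0.64)]
wrist steel_nut []
wrist blue_cap []
```

View pics/side7.png

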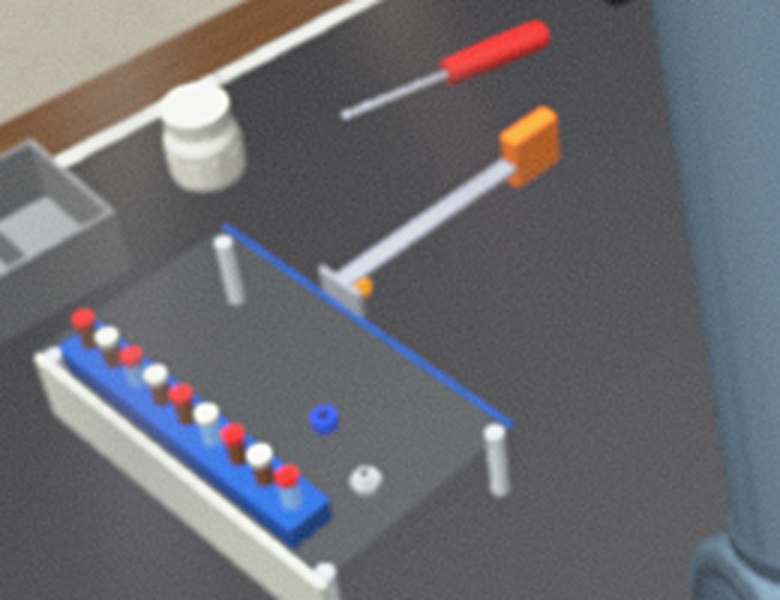

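View pics/w7.png

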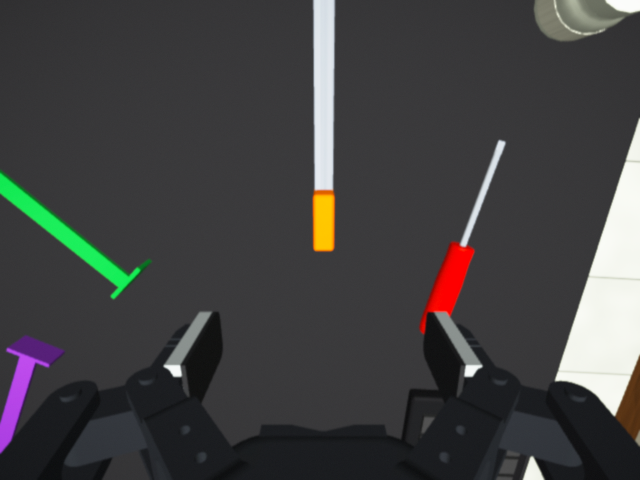

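```bash
python3 -m jog '{"translation":[[0,0,0],[0,0,0],[0,0,0],[0,0,0],[0,0,0]],"roll":[0,0,0,0,0],"fingers":[1,1,1,1,1]}'
python3 -c "
from bench import *
print(hand_in())"
```

```text
time: 12.02
tcp_pos: [0.6636, -0.1004, 0.1966]
tcp_rot: [-1.57, -0.047, 0.047]
contact_force: [-0.0, -0.6, -0.5]
grip_width: 0.0857
the job is handed in; nothing more can be done
None
```

I dragged the brass nut out through the open front with the orange-gripped probe. I then laid the probe down on its underside, let go, lifted the gripper clear and handed in at about 12 s.

**Nut and probe:** The last checks put the nut at about (0.651, 0.088), roughly 6 cm in front of the shelf edge. The probe's lip is about 4 cm clear of the shelf, with the nut still sitting just in front of it.

**Other parts:** In the last side picture, the steel nut and blue cap appear where they were before. The networks did not detect either of them in any picture, so I judged this by eye. The brass nut was only found in the side view, with confidence about 0.5.

**Forces:** The reported force stayed low, apart from a brief reading of about 21 N when the lip was set down behind the nut.

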